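# Shut the mesh gate and clamp it tight

### The job

Swing the open mesh gate fully shut in front of the bronze bolts, so that its steel tongue lies under the hand-knob clamp. Then turn the black hand knob clockwise until its pad bites on the tongue and the resistance rises sharply, and from there give it one eighth of a turn more, no further. Leave the bolts and the other things on the cart as they are.

Things in the scene. Friction and masses are not known exactly. Their poses are not given: they have to be found in the camera images.
- pen: the fixed pen. Origin on the cart top, in the middle of the gate line; z up, x from the gate line into the pen (away from the opening), y along the gate line towards the hinge. Hinge axis at x 0, y 110 mm; clamp screw axis at x 0, y -105 mm. Mesh fences 85 mm high stand on both sides and the far side (x 115 mm). Grey clamp post at x 0, y -150 mm
- gate_hinge (a point): point on the gate's upright hinge axis at the height of the gate's top edge, 90 mm above the cart; a hinge post 14 mm thick and 95 mm high stands 12 mm from it
- gate: the gate; origin on its hinge axis at the height of the cart top, z up, y along the gate from the free end towards the hinge (the gate lies along its -y). Shut, against a hard stop, its axes lie along those of the pen; it opens by swinging out, away from the bolts (clockwise from above), and starts 0.5 to 0.95 rad open. The hinge is slightly stiff (about 0.12 N m); the gate stays where it is left
- gate_handle (a point): middle of the gate's upright black handle stub, 14 mm thick, 30 mm tall, on the gate's top edge, 130 mm from the hinge axis. This point is 106 mm above the cart, 16 mm above the top edge. The gate is a mesh panel 178 mm long, 8 mm thick, from 6 to 90 mm above the cart; it may be pushed anywhere
- tongue (a point): flat steel tongue (62 mm long, 32 mm wide, 10 mm thick) sticking out from the gate's free end; this point is the middle of its top face, 85 mm above the cart, 205 mm from the hinge axis. It swings with the gate, and with the gate shut lies under the clamp screw
- clamp_arm (a point): point on the screw axis on top of the clamp's fixed overhanging arm, 127 mm above the cart (a bush round the screw rises 4 mm more). The arm is 36 mm wide and 12 mm thick and reaches from the clamp post to 20 mm past the screw axis
- knob: black square hand knob on the clamp screw, 38 x 38 mm across flats (about 50 mm over the rounded corners), 28 mm tall; origin at the centre of its underside on the screw axis, about 158 mm above the cart at the start; x and y square to the flats, z up; all four quarter positions alike. Clockwise from above screws it down 30 mm per turn (4.8 mm per rad). It runs free at about 0.05 N m
- knob_grip (a point): point on the screw axis 20 mm above the knob's underside, where to grip it firmly. Below the arm the screw ends in a round sprung pad, 20 mm across, whose reach varies and is not measured: it touches the tongue after 0.4 to 3.6 rad of turning. At the touch the torque jumps by 0.1 N m or more, then grows; an eighth of a turn on, turning takes about 0.6 N m. The clamp holds where it is left
- bolt0: accepted bronze hub bolt standing on its hexagonal head inside the pen, 69 mm tall, head 26 mm across flats; origin under its head. Not to be disturbed
- bolt1: another accepted bolt, same size, inside the pen. Not to be disturbed
- bolt2: another accepted bolt, same size, inside the pen. Not to be disturbed
- reject_bolt: rusty rejected bolt standing on its head outside the pen, 61 mm tall; origin under its head. Not to be disturbed
- block: grey cast inspection block with a slot, 70 x 55 x 45 mm; origin under its centre. Not to be disturbed
- gauge: flat yellow thread gauge, 42 mm disc, 12 mm thick, with a handle; origin under the disc. Not to be disturbed
- wrench: steel wrench lying flat on the cart, about 150 mm long, off to the right of the pen; origin under its middle. Not to be disturbed
- tray: empty grey tray, 160 x 110 x 40 mm, to the left of the pen; origin under its centre. Not to be disturbed

How it is judged:
On the way, in this order (a step that is already met when the one before it is completed fails the run):
1. the gate is fully shut, with the clamp not yet biting (angle between the y axis of gate and the y axis of pen, either way round below 0.04 rad and contact force between knob and gate below 1 N), for 0.2 s.
2. the pad bites on the tongue (contact force between knob and gate above 10 N), for 0.1 s.
At the end, for the whole second after the job is handed in: The gate is fully shut (within 0.04 rad), the knob is released and still, and the clamp's pad presses on the tongue with 40 to 58 N, which is what about 30 to 65 degrees of turn past the first bite give (an eighth of a turn is 45 degrees) (angle between the y axis of gate and the y axis of pen, either way round below 0.04 rad and contact force between knob and gate between 40 and 58 N and angular speed of knob below 0.1 rad/s); the robot touches nothing.
It fails at once if the clamp is overtightened (more than 66 N on the tongue) (contact force between knob and gate above 66 N).
It fails at once if a standing bolt is shifted by more than 15 mm or tipped (distance of any of bolt0, bolt1, bolt2, reject_bolt from where it was at the start of the episode above 0.015 m or angle between any of bolt0, bolt1, bolt2, reject_bolt's own z axis and vertical above 0.3 rad).
It fails at once if the block, gauge, wrench or tray is shifted by more than 15 mm (distance of any of block, gauge, wrench, tray from where it was at the start of the episode above 0.015 m).
It also fails if it takes over 72 s, if anything falls off the work surface, if the arm or the gripper's body presses on something with over 40 N, if the wrist force passes 120 N, or if a joint passes its speed limit or range.

### The arm

A 6-joint arm with a two-finger parallel gripper is mounted at the origin on the work surface. World frame = base frame: x ahead of the robot, y to its left, z up, the work surface at z = 0. Lengths are in m, angles in rad, forces in N, time in s.
With the tool pointing down it reaches from about 0.3 to 0.775 m from the base axis. Payload 14.6 kg.
Tool frame: the origin (TCP) lies at the very end of the fingers, on their centre line; the grasp point (between the pads) lies ctrl.tcp_to_grasp behind it (ctrl.tcp_to_grasp is the distance from the TCP to the grasp point, in m); x points along the fingers, y is the direction in which the jaws open and shut, and the axes are right-handed (so a half turn about x gives the same grasp; the last joint's range is limited). The gripper opens to 94 mm and grips with 3 to 60 N. Pads are 16 mm wide; open, the fingers measure 119 mm over their backs; the gripper's body (75 mm by 177 mm) begins 78 mm behind the grasp point.
Start: joints at [-1.263, 0.3, 1.521, -0, 1.321, -0.067], TCP at [0.201, -0.512, 0.182] pointing down, gripper open.
Joint ranges: [-3.03, 3.03], [-0.79, 2.21], [0.23, 2.52], [-1.04, 4.18], [0, 3.07], [-2.55, 2.55]. Speed limits (rad/s): [2.22, 2.22, 2.57, 3.14, 3.14, 3.14].

### API

Orientations are given as [roll, pitch, yaw] about the fixed x, y, z axes, in that order (R = Rz(yaw) Ry(pitch) Rx(roll)).
In Python, from station import ctrl gives the robot as it stands.
- The arm moves only by the tool play_rows, never from a script. Its argument "increments" is a list that holds one entry, the list of rows, each a list of 5 numbers: the closure in counts, from 0 (fully open) to 255 (shut), then the shift along the tool's x, y, z in cm, then the turn about the tool's x in degrees. A call has 1 to 12 rows; each row shifts and turns the commanded pose from where the row before left it, along the tool's axes as they then stand; what a row does not reach is not made up. A row lasts 1/12 s, in which the tool goes at most 41.7 mm and 7.16 degrees, less where a joint would pass 70% of its speed; a pose out of reach is approached as far as the arm can. A call is refused whole if a number of a shift passes 4.17 or a number of a turn 7.16, either way. A call with a gripper value outside its range is refused whole. The fingers move at their own pace and stop on an object; "newtons" is the grip in N (left out, the last holds). Time passes only in rows, so rows that do not move let the fingers close. It gives the time, the measured TCP pose, the force and the opening at its end, in the units of the state.
- ctrl.get_obs(): the state, without advancing time (a new reading comes with each control period).
- ctrl.camera(name): name is "scene" or "top" or "wrist"; returns the picture (400x640x3 uint8, red, green, blue); there is no depth.
- ctrl.calibration(name): a dict with "fx", "fy", "cx", "cy" (pixels), "k1" (the pictures are not rectified: a ray, as slopes to the right and down, at radius r is drawn at 1 + k1 r^2 times it, then the intrinsics apply), "rvec" (rotation vector, rad) and "tvec" (3), from world to camera coordinates, as OpenCV has them; the wrist camera has in their place "T_tool_cam" (4x4, takes a point from camera to tool coordinates, whose origin is the TCP and whose axes are the tool frame's). Camera axes: x right, y down, z forward; pixel columns grow to the right and rows downward; lengths in m; the calibration is good to about 2 mm. A picture is of the moment at which its call begins: read the wrist's pose just before it. calibration takes no time and is no camera call.
- ctrl.hand_in(): hands the job in, once; it reports no verdict.
The state is a dict: "time_s": time; "qpos": joint angles; "joint_vel": joint speeds; "tau": joint torques, N m; "ee_pos": TCP position; "eef_rot": TCP orientation; "force": force on the tool from outside, world axes, zero at the start; "moment": the same for the moment, N m; "grip_width": finger opening in m.
Only numpy, scipy, OpenCV 4.12 (cv2) and the standard library are available. Lean on these libraries where they do the work, as an engineer would, in place of code of your own. Each camera call takes 0.05 s, during which the arm holds its last target.

## Working session

There is one attempt and no reset: what is moved stays moved. The work goes in short steps, Python scripts to look and compute and a tool call to move; the robot and the scene stay as the last step left them, time stands still between calls to the robot, and variables do not carry over. Pictures are saved under pics/ and viewed, and the job is handed in when it is done.

Besides the shell and the picture viewer there is one more tool, called after "Emit:" by a JSON object that holds its "fn" and its "kwargs", one argument or row to a line. play_rows: Moves the arm, as the interface text tells. Its arguments: {"type":"object","properties":{"increments":{"type":"array"},"newtons":{"type":"number"}},"required":["increments"]}

```bash
mkdir -p pics; ls; python3 - <<'E'
from station import ctrl
import cv2, numpy as np
o=ctrl.get_obs(); print(o, ctrl.tcp_to_grasp)
for n in ["scene","top","wrist"]:
    im=ctrl.camera(n); cv2.imwrite(f"pics/{n}0.png",im[:,:,::-1]); print(n,ctrl.calibration(n))
E
```

```text
pics
{'time_s': 0.0, 'qpos': array([-1.26256808e+00,  3.00478117e-01,  1.52156149e+00, -6.54698800e-06,
        1.32069157e+00, -6.66213288e-02]), 'joint_vel': array([ 0.0019101 , -0.00046547, -0.00040485, -0.00019363, -0.00022464,
       -0.00045038]), 'tau': array([ 8.55446451e-04, -5.31803226e+01, -3.52739596e+01,  7.08506349e-02,
        2.42993556e-02, -1.26439249e-04]), 'ee_pos': array([ 0.20127244, -0.51154832,  0.18119078]), 'eef_rot': array([-1.6318478 ,  1.56965779,  1.88459606]), 'force': array([0.60721495, 0.59930624, 0.81949249]), 'moment': array([ 0.05801751,  0.00077703, -0.01388863]), 'grip_width': 0.0937891854415412} 0.0188
scene {'fx': 451.46429816263327, 'fy': 451.46429816263327, 'cx': 318.2075860793961, 'cy': 192.13567185066282, 'k1': 0.002237607743228986, 'rvec': array([ 2.14569576,  0.61531078, -0.32788866]), 'tvec': array([-0.44549231, -0.06329027,  1.56834555])}
top {'fx': 451.04153410580966, 'fy': 451.04153410580966, 'cx': 326.7299132919317, 'cy': 193.4652226254891, 'k1': 0.027929455499309124, 'rvec': array([ 2.13861229, -2.1615956 ,  0.14388896]), 'tvec': array([0.01539281, 0.53094034, 1.65210054])}
wrist {'fx': 339.46309681290603, 'fy': 339.46309681290603, 'cx': 315.48567266658694, 'cy': 201.25490931937355, 'k1': -0.03743385188314348, 'T_tool_cam': array([[-3.23985524e-04, -2.81612646e-01,  9.59528120e-01,
        -2.03840172e-01],
       [ 9.99999577e-01,  7.35116046e-04,  5.53400521e-04,
        -1.42365584e-04],
       [-8.61209103e-04,  9.59527893e-01,  2.81612288e-01,
        -8.10717948e-02],
       [ 0.00000000e+00,  0.00000000e+00,  0.00000000e+00,
         1.00000000e+00]])}
```

View pics/scene0.png

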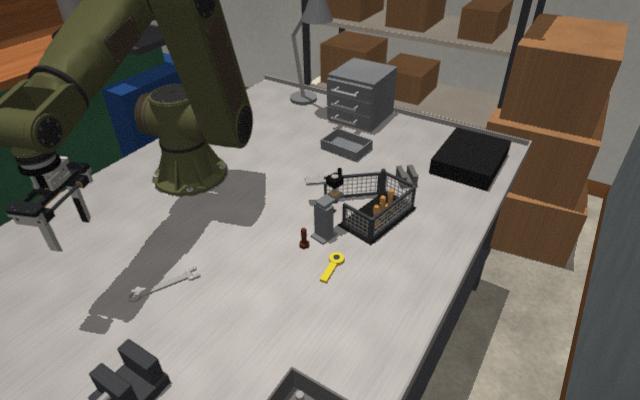

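View pics/top0.png

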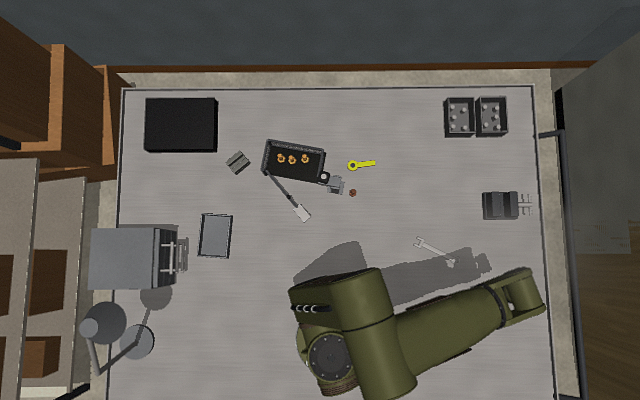

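View pics/wrist0.png

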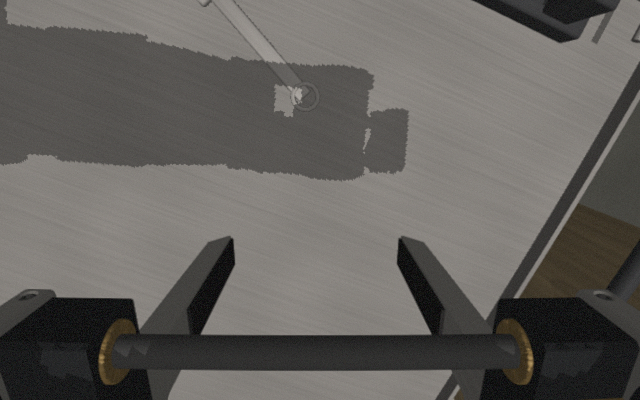

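The scene view has the pen near (380,205), the knob near (335,182), and the rust bolt at (304,238). The top view has the pen at (295,160), the knob at (325,177), and the tongue at (303,213). The robot is at the bottom of the top view. Next I'll zoom in and locate points.

```bash
cat > h.py <<'E'
import numpy as np, cv2
from station import ctrl
from scipy.spatial.transform import Rotation as R
def pose(name,obs=None):
    c=ctrl.calibration(name)
    if name=="wrist":
        obs=obs or ctrl.get_obs()
        T=np.eye(4);T[:3,:3]=R.from_euler('xyz',obs['eef_rot']).as_matrix();T[:3,3]=obs['ee_pos']
        W=T@c['T_tool_cam']; return c,W[:3,:3],W[:3,3]
    Rm=cv2.Rodrigues(np.array(c['rvec']))[0]
    return c,Rm.T,-Rm.T@np.array(c['tvec'])
def ray(name,uv,obs=None):
    c,Rw,o=pose(name,obs)
    x=(uv[0]-c['cx'])/c['fx'];y=(uv[1]-c['cy'])/c['fy']
    rd=np.hypot(x,y);r=rd
    for _ in range(20): r=rd/(1+c['k1']*r*r)
    s=r/rd if rd>0 else 1
    return o,Rw@np.array([x*s,y*s,1])
def onz(name,uv,z,obs=None):
    o,d=ray(name,uv,obs); return o+d*(z-o[2])/d[2]
def proj(name,p,obs=None):
    c,Rw,o=pose(name,obs)
    q=Rw.T@(np.array(p)-o); x,y=q[:2]/q[2]; k=1+c['k1']*(x*x+y*y)
    return np.array([c['fx']*x*k+c['cx'],c['fy']*y*k+c['cy']])
def crop(src,dst,x0,y0,x1,y1,s):
    im=cv2.imread(src)[y0:y1,x0:x1]; cv2.imwrite(dst,cv2.resize(im,None,fx=s,fy=s,interpolation=cv2.INTER_CUBIC))
E
python3 - <<'E'
from h import *
crop("pics/top0.png","pics/top0c.png",220,120,380,240,5)
crop("pics/scene0.png","pics/scene0c.png",290,150,430,255,5)
E
```

```text
(no output)
```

View pics/top0c.png

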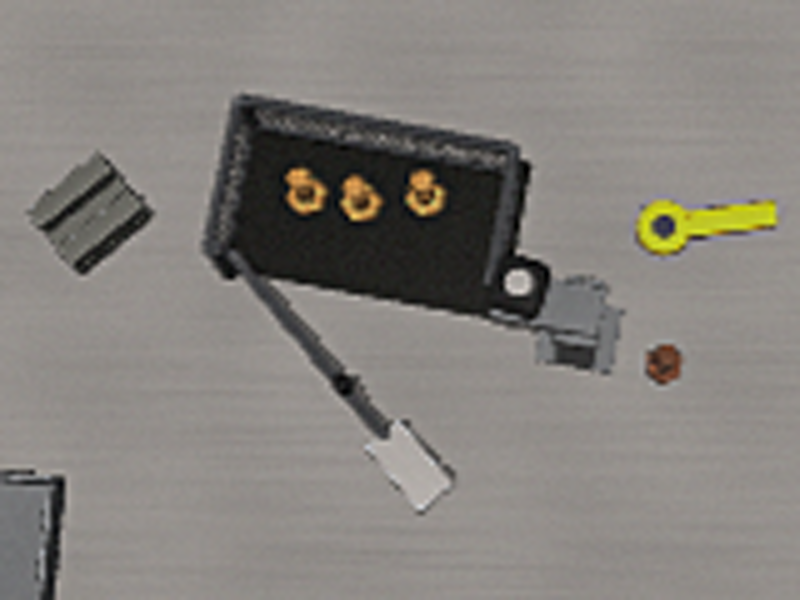

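View pics/scene0c.png

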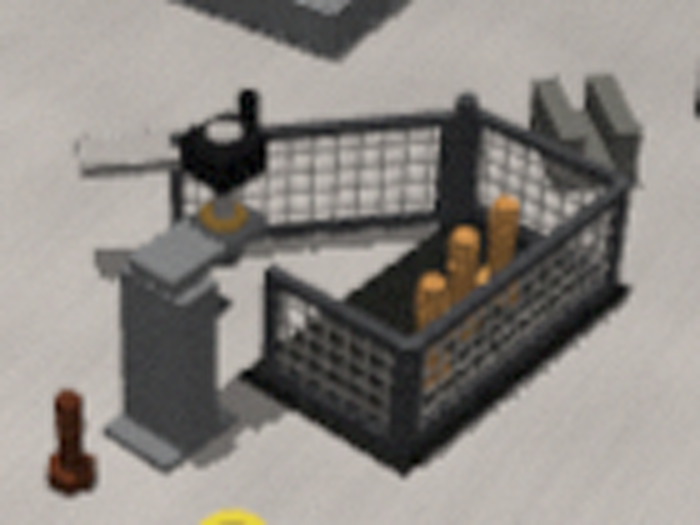

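```bash
cat > m.py <<'E'
from h import *
t=lambda x,y:(220+(x+.5)/5-.5,120+(y+.5)/5-.5)
s=lambda x,y:(290+(x+.5)/5-.5,150+(y+.5)/5-.5)
def tri(a,b):
    o1,d1=ray("top",a);o2,d2=ray("scene",b)
    k=np.linalg.lstsq(np.c_[d1,-d2],o2-o1,rcond=None)[0]
    p,q=o1+k[0]*d1,o2+k[1]*d2
    return (p+q)/2,np.linalg.norm(p-q)
print("knob top tri",tri(t(519,282),s(223,130)), "plane.186",onz("top",t(519,282),.186))
T=onz("top",t(410,466),.085);print("tongue",T)
H=onz("top",t(345,383),.121);print("handle",H, onz("top",t(345,383),.106))
for n,p in dict(b0=(303,183),b1=(360,190),b2=(425,180)).items(): print(n,onz("top",t(*p),.06))
print("reject",onz("top",t(665,362),.03))
d=(T-H)[:2];print(np.hypot(*d)); 
K=onz("top",t(519,282),.186)
# hinge: along tongue->handle line, 205 from tongue
u=-d/np.hypot(*d);hg=T[:2]+u*.205
print("hinge(tongue line)",hg,"px est",onz("top",t(235,258),.09),"dist to knob",np.hypot(*(hg-K[:2])))
for z in (0,):
  for p in [(240,95),(520,145),(210,250),(485,310)]: print("fence top",onz("top",t(*p),.085))
E
python3 m.py
```

```text
knob top tri (array([0.57052235, 0.01984542, 0.18584076]), np.float64(0.0014843761805153324)) plane.186 [0.57110458 0.0202804  0.186     ]
tongue [0.45489415 0.10116396 0.085     ]
handle [0.51115376 0.14506134 0.121     ] [0.51312402 0.14636194 0.106     ]
b0 [0.67001373 0.18179625 0.06      ]
b1 [0.66423062 0.13927599 0.06      ]
b2 [0.6713186  0.09076579 0.06      ]
reject [ 0.53640736 -0.08752932  0.03      ]
0.071359107967888
hinge(tongue line) [0.61651639 0.22727207] px est [0.60803297 0.22801752 0.09      ] dist to knob 0.21191456854619922
fence top [0.73125714 0.22585397 0.085     ]
fence top [0.69126678 0.01942377 0.085     ]
fence top [0.61511977 0.24702389 0.085     ]
fence top [0.56846697 0.04612922 0.085     ]
```

```bash
cat >> h.py <<'E'
K=np.array([.571,.020]); HG=np.array([.6165,.2272])
K=np.array([.5708,.0201])
uy=(HG-K)/np.linalg.norm(HG-K); ux=np.array([uy[1],-uy[0]])   # pen y, pen x
def tool(): 
    o=ctrl.get_obs(); return o['ee_pos'],R.from_euler('xyz',o['eef_rot']).as_matrix(),o
def togo(p):
    e,M,o=tool(); return np.round(M.T@(np.array(p)-e)*100,2)
E
python3 - <<'E'
from h import *
e,M,o=tool();print(M.round(3)); print("pen x",ux,"pen y",uy, "pen yaw deg",np.degrees(np.arctan2(ux[1],ux[0])))
a=np.degrees(np.arctan2(M[1,1],M[0,1]));print("jaw yaw",a)
u=np.array([-.1616,-.126]);u/=np.linalg.norm(u); n=np.array([u[1],-u[0]])
if n@ux>0:n=-n
p=HG+.1*u+n*.035;print("pre",p,"n",n)
q=HG-.1*uy-ux*.0165;print("end",q)
print("togo",togo([*p,.26]))
E
```

```text
[[-0.     0.366 -0.931]
 [ 0.001 -0.931 -0.366]
 [-1.    -0.001 -0.   ]]
pen x [ 0.97650773 -0.21548239] pen y [0.21548239 0.97650773] pen yaw deg -12.443829629698719
jaw yaw -68.52475907103295
pre [0.5161174  0.19331294] n [-0.61488615  0.78861589]
end [0.57883938 0.13310469]
togo [ -7.82 -54.08 -55.11]
```

Emit:
{"fn": "play_rows", "kwargs": {
  "increments": [
    [[255,-1,0,0,-7],[255,-1,0,0,-7],[255,-1,0,0,-7],[255,-1,0,0,-7],[255,-1,0,0,-7],[255,-1,0,0,-7],[255,-1,0,0,-7],[255,-1,0,0,-7]]
  ],
  "newtons": 20
}}

```text
time_s: 0.82
ee_pos: [0.2013, -0.5117, 0.262]
eef_rot: [-2.602, 1.57, 1.897]
force: [0.2, -0.9, -0.5]
grip_width: 0.0443
```

```bash
python3 -c "
from h import *
e,M,o=tool();print(e,o['qpos'],np.degrees(np.arctan2(M[1,1],M[0,1])),o['force'],o['moment'],o['grip_width']);print(togo([.516,.193,.26]))"
```

```text
[ 0.20128783 -0.51169803  0.26202239] [-1.26262293e+00  2.52139375e-01  1.39662210e+00 -8.61182250e-06
  1.49329673e+00 -1.05005080e+00] -12.179444512267832 [ 0.22250241 -0.90357056 -0.53818608] [ 0.00817428 -0.0254541   0.0104116 ] 0.04433002265572238
[  0.23  15.9  -75.52]
```

Emit:
{"fn": "play_rows", "kwargs": {
  "increments": [
    [[255,0,0.7,-3.2,0],[255,0,0.7,-3.2,0],[255,0,0.7,-3.2,0],[255,0,0.7,-3.2,0],[255,0,0.7,-3.2,0],[255,0,0.7,-3.2,0],[255,0,0.7,-3.2,0],[255,0,0.7,-3.2,0],[255,0,0.7,-3.2,0],[255,0,0.7,-3.2,0],[255,0,0.7,-3.2,0],[255,0,0.7,-3.2,0]]
  ]
}}

```text
time_s: 1.82
ee_pos: [0.3669, -0.1536, 0.2618]
eef_rot: [1.152, 1.571, -0.637]
force: [0.8, -0.1, 0.5]
grip_width: 0.0007
```

Emit:
{"fn": "play_rows", "kwargs": {
  "increments": [
    [[255,0,0.6,-3.2,0],[255,0,0.6,-3.2,0],[255,0,0.6,-3.2,0],[255,0,0.6,-3.2,0],[255,0,0.6,-3.2,0],[255,0,0.6,-3.2,0],[255,0,0.6,-3.2,0],[255,0,0.6,-3.2,0],[255,0,0.6,-3.2,0],[255,0,0.6,-3.2,0],[255,0,0.6,-3.2,0],[255,0,0,0,0]]
  ]
}}

```text
time_s: 2.82
ee_pos: [0.5081, 0.178, 0.2606]
eef_rot: [-1.575, 1.569, 2.921]
force: [-1.4, -0.5, -0.5]
grip_width: 0.0002
```

```bash
python3 -c "
from h import *
e,M,o=tool();print(e,o['qpos'],np.degrees(np.arctan2(M[1,1],M[0,1])),o['force'],o['moment'],o['grip_width']);print(togo([.516,.193,.08]))
im=ctrl.camera('wrist');cv2.imwrite('pics/w1.png',im[:,:,::-1])"
```

```text
[0.50808896 0.17803273 0.26062237] [2.68598575e-01 2.26493257e-01 1.43125814e+00 7.23701150e-04
 1.48519735e+00 4.84144455e-01] -12.353441959390102 [-1.43005017 -0.49790759 -0.54688497] [-0.05527111 -0.06580427  0.03568146] 0.00024821694777785945
[18.06  0.48 -1.63]
```

View pics/w1.png

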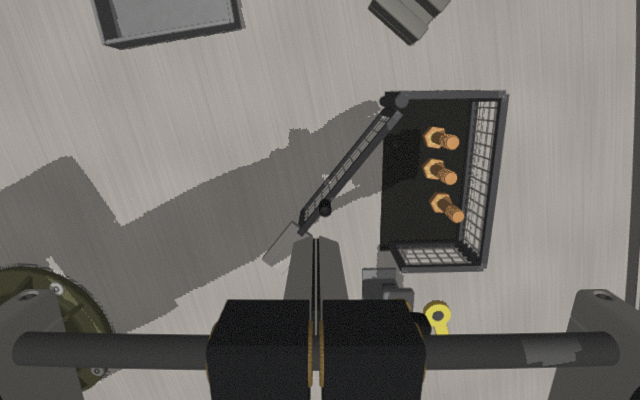

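The wrist view shows the gate running from the hinge (392,103) past the handle (325,207) to its free end (300,235). I'll check the line before descending.

```bash
python3 -c "
from h import *
h=onz('wrist',(389,107),.09)[:2];hd=onz('wrist',(325,207),.121)[:2];en=onz('wrist',(303,234),.09)[:2]
print('hinge~',h,'handle',hd,'end',en,np.linalg.norm(hd-h),np.linalg.norm(en-h))
b=[onz('wrist',p,.0)[:2] for p in [(430,137),(431,170),(438,204)]];print(b)
for nm,p in dict(rear=(507,92),rf=(483,269),front=(400,260)).items(): print(nm,onz('wrist',p,.085))
e,M,o=tool()
u=(en-HG)/np.linalg.norm(en-HG);n=np.array([u[1],-u[0]])
print('angle deg',np.degrees(np.arctan2(u[1],u[0])))
print('TCP dist from gate line for (.516,.193):',(np.array([.516,.193])-HG)@n,'now',(e[:2]-HG)@n,'along',(np.array([.516,.193])-HG)@u)
"
```

```text
hinge~ [0.59928281 0.23430386] handle [0.51072382 0.14910443] end [0.47716565 0.11219917] 0.12288871889126037 0.17269092707067638
[array([0.66579001, 0.17841951]), array([0.66155096, 0.13276076]), array([0.66551113, 0.08118812])]
rear [0.7282127  0.22322509 0.085     ]
rf [0.68592562 0.01609431 0.085     ]
front [0.58555713 0.05122022 0.085     ]
angle deg -140.46513819077748
TCP dist from gate line for (.516,.193): 0.03759671415773049 now 0.029931054797591308 along 0.0992792882959075
```

```bash
python3 -c "
from h import *
print(togo([.508,.202,.08]))"
```

```text
[18.07 -0.48 -2.56]
```

Emit:
{"fn": "play_rows", "kwargs": {
  "increments": [
    [[255,0,-0.5,-2.6,0],[255,2,0,0,0],[255,3,0,0,0],[255,3,0,0,0],[255,3,0,0,0],[255,3,0,0,0],[255,2,0,0,0],[255,1.5,0,0,0],[255,0,0,0,0],[255,0,0,0,0]]
  ]
}}

```text
time_s: 3.7
ee_pos: [0.508, 0.1999, 0.0869]
eef_rot: [-0.95, 1.57, -2.74]
force: [0.6, -1.4, 0.6]
grip_width: 0.0004
```

```bash
python3 -c "
from h import *
e,M,o=tool();print(e,o['force'],o['moment'])
crop0=ctrl.camera('top');cv2.imwrite('pics/t2.png',crop0[:,:,::-1])
im=ctrl.camera('wrist');cv2.imwrite('pics/w2.png',im[:,:,::-1])
print(togo([*(HG-.1*uy-ux*.0165),.08]))"
```

```text
[0.50795786 0.19988513 0.08688557] [ 0.60972053 -1.36815763  0.60347624] [-0.01501878 -0.07527337  0.03560375]
[0.82 8.31 5.04]
```

View pics/w2.png

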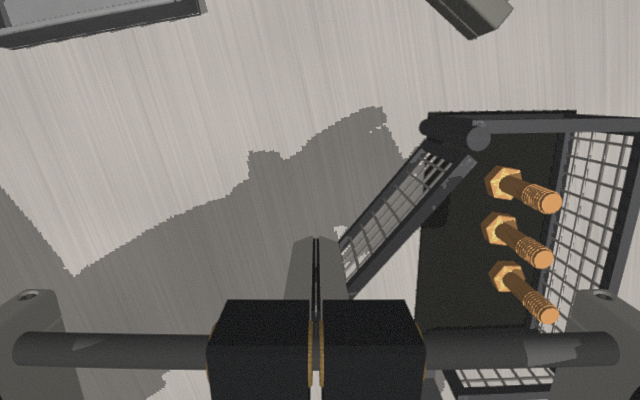

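Emit:
{"fn": "play_rows", "kwargs": {
  "increments": [
    [[255,1.5,0,0,0],[255,0,0.8,0.7,0],[255,0,0.8,0.7,0],[255,0,0.8,0.7,0],[255,0,0.8,0.6,0],[255,0,0.8,0.6,0],[255,0,0.8,0.5,0],[255,0,0.8,0.5,0],[255,0,0.8,0.4,0],[255,0,0,0,0]]
  ]
}}

```text
time_s: 4.63
ee_pos: [0.5616, 0.1397, 0.0717]
eef_rot: [1.601, 1.57, -0.189]
force: [-0.0, 0.9, 0.1]
grip_width: 0.0005
```

```bash
python3 -c "
from h import *
e,M,o=tool();print(e,o['force'],o['moment'])
print(togo([*(HG-.1*uy-ux*.0165),.08]))
im=ctrl.camera('wrist');cv2.imwrite('pics/w3.png',im[:,:,::-1])"
```

```text
[0.56160965 0.13972303 0.07171945] [-0.01505394  0.88353224  0.10624721] [-0.05462561 -0.10757757 -0.00448927]
[-0.83  1.83  0.27]
```

View pics/w3.png

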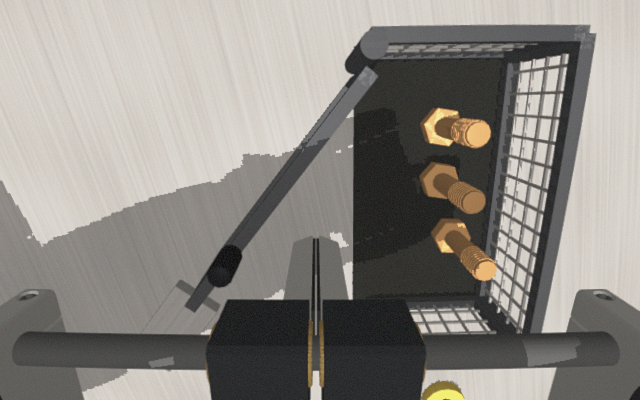

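```bash
python3 -c "
from h import *
im=ctrl.camera('top');cv2.imwrite('pics/t3.png',im[:,:,::-1]);crop('pics/t3.png','pics/t3c.png',220,120,380,240,5)
im=ctrl.camera('scene');cv2.imwrite('pics/s3.png',im[:,:,::-1]);crop('pics/s3.png','pics/s3c.png',270,80,430,200,5)
for p in [(370,72),(228,250),(190,308)]: print(onz('wrist',p,.09))
"
```

```text
[0.60758868 0.22952387 0.09      ]
[0.50768299 0.14951102 0.09      ]
[0.47232142 0.11616915 0.09      ]
```

View pics/t3c.png

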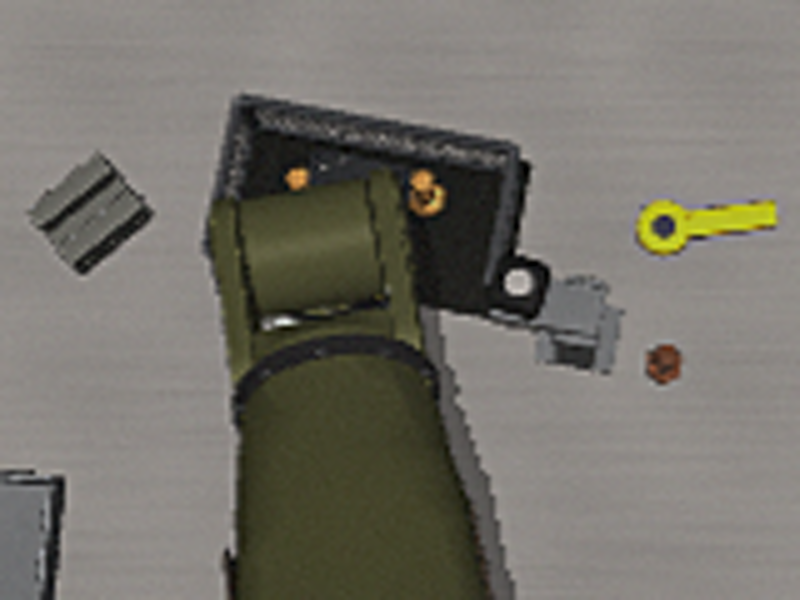

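View pics/s3.png

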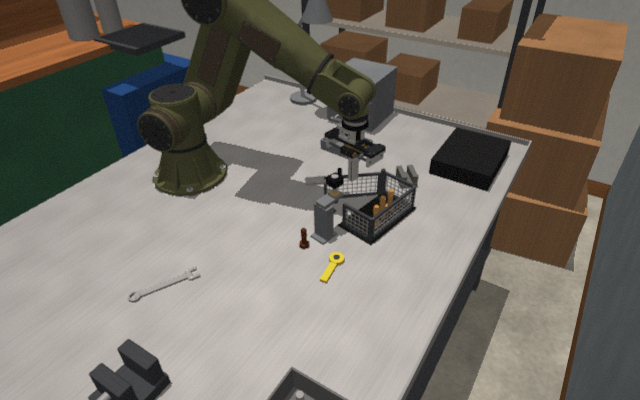

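View pics/s3c.png

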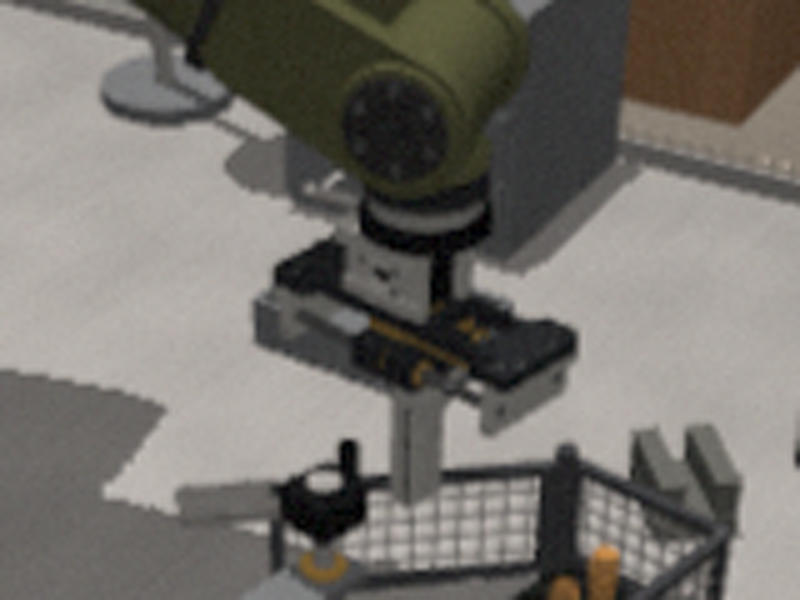

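```bash
python3 -c "
from h import *
e,M,o=tool();print(e,o['time_s'],proj('scene',e),proj('scene',e+[0,0,.02]))
print('wrist proj',proj('wrist',e))
T=lambda z:onz('top',(0,0),z)
import itertools
# gate seen in scene: top edge far end & handle top & tongue
def s(x,y): return (270+(x+.5)/5-.5,80+(y+.5)/5-.5)
for n,p in dict(handletop=(348,443),posttop=(568,450)).items(): print(n,s(*p))
print('pred handle top',proj('scene',[.5112,.145,.121]),'post', proj('scene',[.6165+.0026,.2272+.0117,.095]))
"
```

```text
[0.56027625 0.14100184 0.07160841] 4.7833 [351.67274942 186.06098753] [351.87017884 180.70287764]
wrist proj [317.04264494 233.79973092]
handletop (339.2, 168.2)
posttop (383.2, 169.6)
pred handle top [338.6243457  167.29478606] post [383.84356052 169.90061721]
```

```bash
python3 -c "
from h import *
e,M,o=tool()
for d in (0,-.01,-.02,-.03): print(d,[proj('wrist',e+M@np.array([d,y,z])).round(1) for y in (-.0125,0.0125) for z in (-.008,.008)])
e0=np.array([.20127,-.51155,.18119]);M0=R.from_euler('xyz',[-1.6318478,1.56965779,1.88459606]).as_matrix()
for d in (0,-.02): print(d,[proj('scene',e0+M0@np.array([d,y,0])).round(1) for y in (-.053,.053)])
crop('pics/scene0.png','pics/s0g.png',0,150,120,260,6);crop('pics/w3.png','pics/w3g.png',260,200,380,300,6)
"
```

```text
0 [array([297.5, 222.1]), array([297.8, 245.2]), array([336.7, 222.1]), array([336.2, 245.3])]
-0.01 [array([296.6, 227.7]), array([297. , 251.7]), array([337.7, 227.7]), array([337.2, 251.8])]
-0.02 [array([295.7, 233.8]), array([296.2, 258.9]), array([338.7, 233.8]), array([338.2, 258.9])]
-0.03 [array([294.7, 240.6]), array([295.2, 266.7]), array([339.9, 240.6]), array([339.3, 266.7])]
0 [array([ 89.2, 227.8]), array([ 60.7, 259.5])]
-0.02 [array([ 86.5, 221.4]), array([ 57.4, 252.9])]
```

View pics/s0g.png

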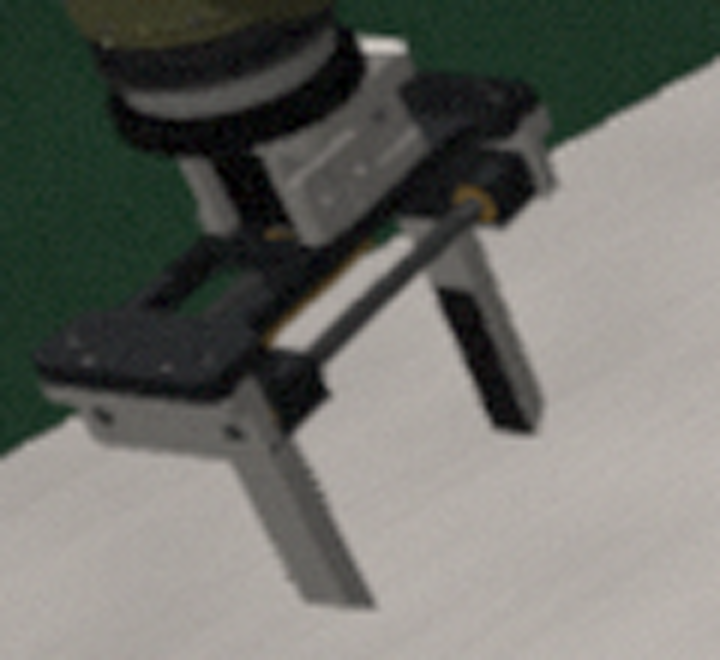

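View pics/w3g.png

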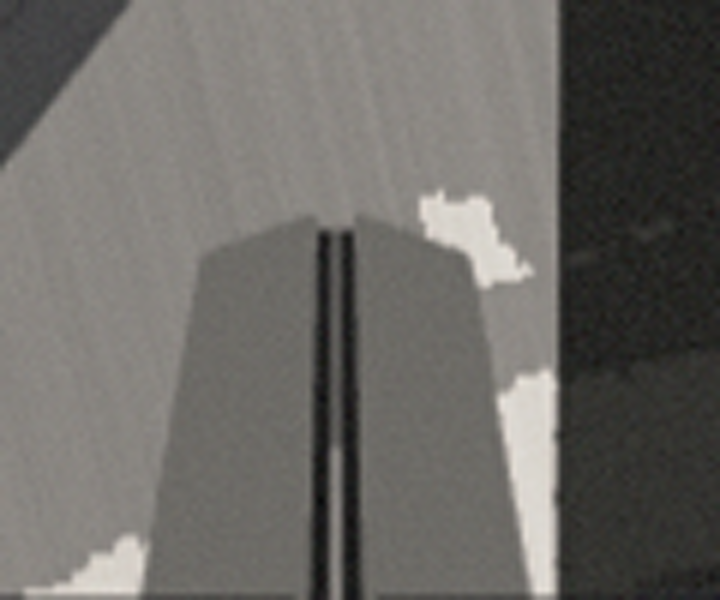

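Both the scene and wrist views place the real fingertips about 22 mm above the reported TCP. The tips passed over the 90 mm gate without touching it, and the gate hasn't moved. I'll add 22 mm to all heights from here, then go back over the gate and repeat lower.

Emit:
{"fn": "play_rows", "kwargs": {
  "increments": [
    [[255,-3,0,0,0],[255,-2,0,0,0],[255,0,-1.6,-1.2,0],[255,0,-1.6,-1.2,0],[255,0,-1.6,-1.2,0],[255,0,-1.6,-1.2,0],[255,0,0,0,0],[255,0,0,0,0]]
  ]
}}

```text
time_s: 5.45
ee_pos: [0.5079, 0.2024, 0.122]
eef_rot: [1.999, 1.57, 0.211]
force: [0.0, -0.5, 0.0]
grip_width: 0.0006
```

```bash
python3 -c "
from h import *
e,M,o=tool();print(e,o['force'],o['moment'],togo([.508,.202,.05]))
h=np.array([.6076,.2295]);n=np.array([-.626,.78]);print('dist gate',(e[:2]-h)@n)"
```

```text
[0.50789138 0.20237571 0.12200292] [ 0.04986175 -0.4676894   0.00094457] [-0.01991489 -0.08431903 -0.00678386] [7.2  0.02 0.04]
dist gate 0.041260649293080265
```

Emit:
{"fn": "play_rows", "kwargs": {
  "increments": [
    [[255,2.5,0,0,0],[255,2.5,0,0,0],[255,2.2,0,0,0],[255,0,0,0,0],[255,0,0.8,0.7,0],[255,0,0.8,0.7,0],[255,0,0.8,0.7,0],[255,0,0.8,0.6,0],[255,0,0,0,0]]
  ]
}}

```text
time_s: 6.2
ee_pos: [0.5356, 0.1665, 0.0507]
eef_rot: [1.863, 1.569, 0.072]
force: [0.3, 0.6, -0.4]
grip_width: 0.0003
```

```bash
python3 -c "
from h import *
e,M,o=tool();print(e,o['force'],o['moment'])
print(togo([*(HG-.1*uy-ux*.0165),.05]))
im=ctrl.camera('wrist');cv2.imwrite('pics/w4.png',im[:,:,::-1])"
```

```text
[0.53558908 0.16651799 0.05073374] [ 0.31467301  0.56213282 -0.4106305 ] [-0.07202857 -0.02162315 -0.02381247]
[0.08 4.95 2.31]
```

View pics/w4.png

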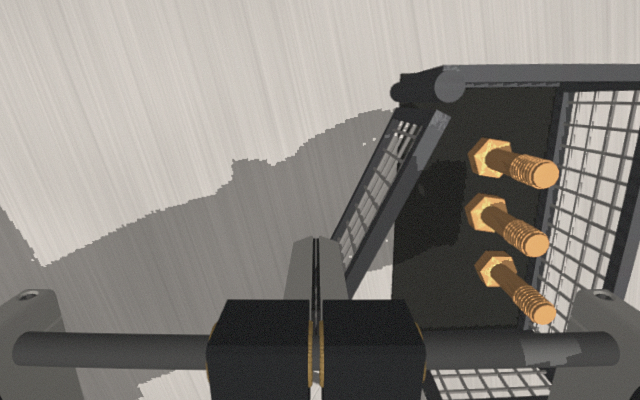

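The gate is now swinging with the fingers; its line is steeper than before. I'll keep going.

Emit:
{"fn": "play_rows", "kwargs": {
  "increments": [
    [[255,0,0.8,0.5,0],[255,0,0.8,0.5,0],[255,0,0.8,0.4,0],[255,0,0.8,0.4,0],[255,0,0.8,0.3,0],[255,0,0,0,0],[255,0,0,0,0]]
  ]
}}

```text
time_s: 6.83
ee_pos: [0.5685, 0.1386, 0.0495]
eef_rot: [-0.283, 1.571, -2.073]
force: [0.0, -0.0, -0.0]
grip_width: 0.0003
```

```bash
python3 -c "
from h import *
e,M,o=tool();print(e,o['force'],o['moment'])
print(togo([*(HG-.1*uy-ux*.0165),.05]))
im=ctrl.camera('wrist');cv2.imwrite('pics/w5.png',im[:,:,::-1])"
```

```text
[0.56853347 0.13864985 0.04951579] [ 0.0063932  -0.04940647 -0.02504002] [-0.03146597 -0.03478202  0.02134248]
[-0.05  1.13  0.32]
```

View pics/w5.png

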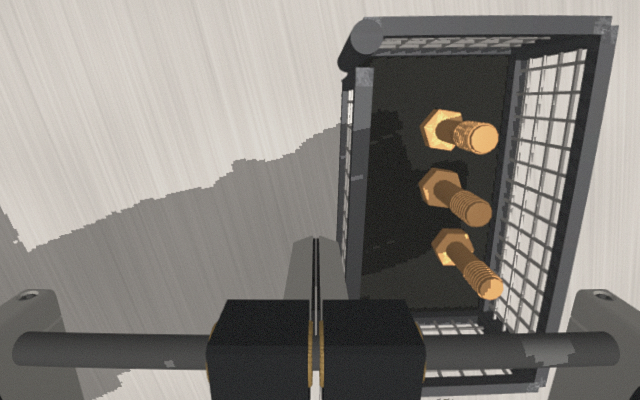

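Emit:
{"fn": "play_rows", "kwargs": {
  "increments": [
    [[255,0,0.3,0,0],[255,0,0.3,0,0],[255,0,0.2,0,0],[255,0,0.2,0,0]]
  ]
}}

```text
time_s: 7.22
ee_pos: [0.5766, 0.1373, 0.0497]
eef_rot: [-1.389, 1.567, 3.105]
force: [-25.2, 3.6, 15.5]
grip_width: 0.0005
```

Emit:
{"fn": "play_rows", "kwargs": {
  "increments": [
    [[255,0,0.2,0,0],[255,0,0,0,0]]
  ]
}}

```text
time_s: 7.38
ee_pos: [0.5765, 0.1373, 0.0497]
eef_rot: [-1.381, 1.562, 3.114]
force: [-28.9, 3.0, 17.1]
grip_width: 0.0001
```

Emit:
{"fn": "play_rows", "kwargs": {
  "increments": [
    [[255,0,0.2,0,0],[255,0,0,0,0]]
  ]
}}

```text
time_s: 7.55
ee_pos: [0.5766, 0.1373, 0.0497]
eef_rot: [-1.374, 1.557, 3.121]
force: [-44.2, 4.0, 25.7]
grip_width: 0.0005
```

The gate has hit the hard stop: force is rising and there's no further motion. I'll back off and lift.

Emit:
{"fn": "play_rows", "kwargs": {
  "increments": [
    [[255,0,-1,0,0],[255,0,-2,0,0],[255,0,-2,0,0],[255,-4,0,0,0],[255,-4,0,0,0],[255,-4,0,0,0],[255,-4,0,0,0],[255,-4,0,0,0],[0,-3,0,0,0],[0,0,0,0,0]]
  ]
}}

```text
time_s: 8.38
ee_pos: [0.5347, 0.1473, 0.2867]
eef_rot: [1.992, 1.561, 0.203]
force: [-0.0, 0.5, 0.2]
grip_width: 0.0102
```

```bash
python3 -c "
from h import *
e,M,o=tool();print(e,o['force'],o['qpos'])
im=ctrl.camera('wrist');cv2.imwrite('pics/w6.png',im[:,:,::-1])
im=ctrl.camera('top');cv2.imwrite('pics/t6.png',im[:,:,::-1]);crop('pics/t6.png','pics/t6c.png',220,120,380,240,5)"
```

```text
[0.53472146 0.14730404 0.286651  ] [-0.03435646  0.51572503  0.23761081] [ 2.02775264e-01  2.47721191e-01  1.34674576e+00 -2.57842432e-06
  1.53689003e+00  4.21236287e-01]
```

View pics/w6.png

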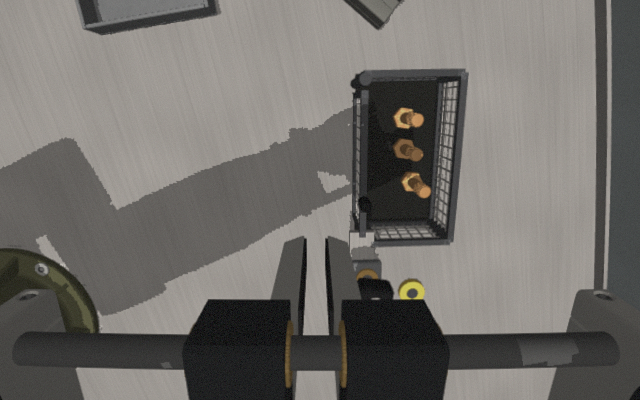

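View pics/t6c.png

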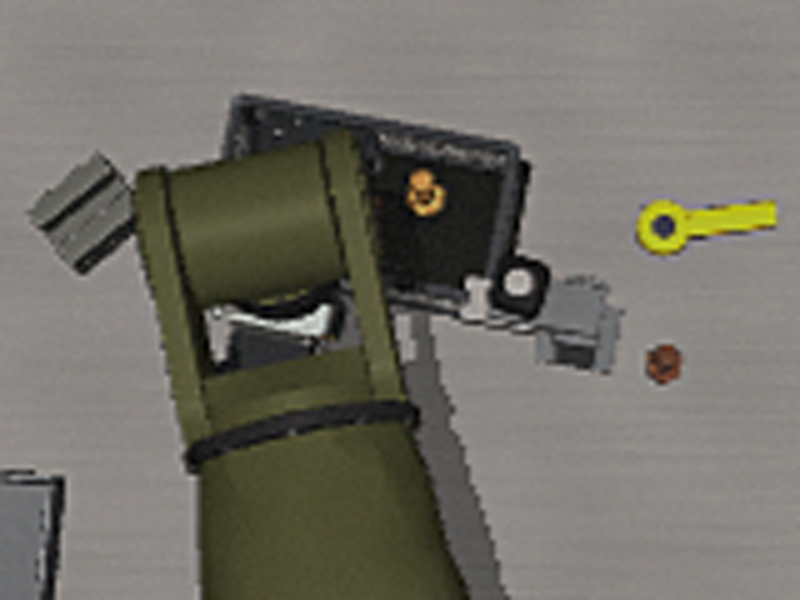

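Seen from above, the gate is shut along the pen line and its tongue is under the knob. Next I'll turn the gripper to start the knob with room to go clockwise, and look at the knob from close up.

Emit:
{"fn": "play_rows", "kwargs": {
  "increments": [
    [[0,0,0,0,-7],[0,0,0,0,-7],[0,0,0,0,-7],[0,0,0,0,-7],[0,0,0,0,-7],[0,0,0,0,-7],[0,0,0,0,-7],[0,0,0,0,-7],[0,0,0,0,-7],[0,0,0,0,-7],[0,0,0,0,-7],[0,0,0,0,-7]]
  ]
}}

```text
time_s: 9.48
ee_pos: [0.5327, 0.1468, 0.2778]
eef_rot: [-2.612, 1.568, -2.929]
force: [-0.8, 0.1, 0.1]
grip_width: 0.0937
```

Emit:
{"fn": "play_rows", "kwargs": {
  "increments": [
    [[0,0,0,0,-7],[0,0,0,0,-3],[0,0,0,0,0]]
  ]
}}

```text
time_s: 9.73
ee_pos: [0.5327, 0.1469, 0.278]
eef_rot: [-2.779, 1.568, -2.925]
force: [0.1, 0.1, 0.1]
grip_width: 0.094
```

```bash
python3 -c "
from h import *
e,M,o=tool();print(e,o['qpos'],np.degrees(np.arctan2(M[1,1],M[0,1])),togo([*K,.25]),M.round(3))"
```

```text
[0.53274601 0.14685415 0.2779731 ] [ 2.02715256e-01  2.54427988e-01  1.35788212e+00 -3.57403056e-05
  1.53193716e+00 -1.22191961e+00] 81.62571405869448 [  2.79 -11.98   5.62] [[-0.003  0.146  0.989]
 [-0.001  0.989 -0.146]
 [-1.    -0.001 -0.002]]
```

Emit:
{"fn": "play_rows", "kwargs": {
  "increments": [
    [[0,0,-2,2,0],[0,0,-2,2,0],[0,0,-2,2,0],[0,0,-2,2,0],[0,0,-2,2,0],[0,0,-2,2,0],[0,0,0,0,0],[0,0,0,0,0]]
  ]
}}

```text
time_s: 10.4
ee_pos: [0.6341, 0.0094, 0.2777]
eef_rot: [-3.043, 1.568, 3.087]
force: [-0.4, 0.9, 0.7]
grip_width: 0.0936
```

```bash
python3 -c "
from h import *
e,M,o=tool();print(e,np.degrees(np.arctan2(M[1,1],M[0,1])),togo([*K,.25]))
im=ctrl.camera('wrist');cv2.imwrite('pics/w7.png',im[:,:,::-1]);print(proj('wrist',[*K,.186],o))"
```

```text
[0.63408238 0.00944116 0.27771056] 81.25481034720457 [ 2.79  0.09 -6.41]
[317.24554118 125.60535854]
```

View pics/w7.png

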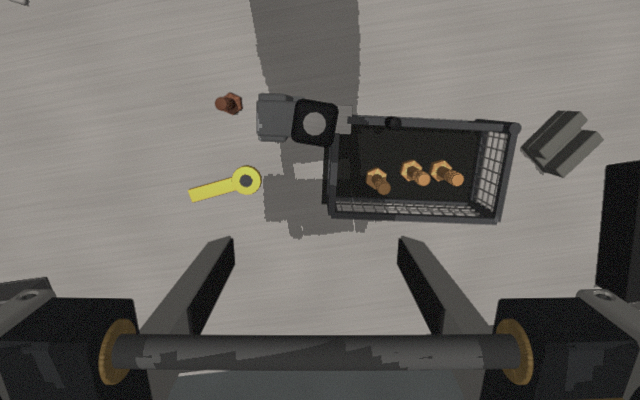

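```bash
python3 - <<'E'
from h import *
im=cv2.imread('pics/w7.png');g=cv2.cvtColor(im,cv2.COLOR_BGR2GRAY)
m=((g<45)*255).astype(np.uint8);m[:,:285]=0;m[:,345:]=0;m[:90]=0;m[158:]=0
n,l,st,c=cv2.connectedComponentsWithStats(m);print(st,c)
i=1+st[1:,4].argmax();cn=max(cv2.findContours((l==i).astype(np.uint8),0,cv2.CHAIN_APPROX_NONE)[0],key=cv2.contourArea)
print(cv2.minAreaRect(cn))
crop('pics/w7.png','pics/w7c.png',270,80,370,170,7)
d=((g>130)*255).astype(np.uint8);n,l,st,c=cv2.connectedComponentsWithStats(d[105:142,295:335]);print(st,c+[295,105])
E
```

```text
[[     0      0    640    400 254350]
 [   288     98      1      1      1]
 [   291     98      1      1      1]
 [   291     99     47     59   1480]
 [   336    134      1      1      1]
 [   337    134      8     24    161]
 [   286    138      1      1      1]
 [   336    140      1      1      1]
 [   335    145      1      1      1]
 [   335    147      1      1      1]
 [   334    155      1      2      2]] [[319.5137645  199.97644584]
 [288.          98.        ]
 [291.          98.        ]
 [314.78513514 123.84864865]
 [336.         134.        ]
 [341.09937888 145.86335404]
 [286.         138.        ]
 [336.         140.        ]
 [335.         145.        ]
 [335.         147.        ]
 [334.         155.5       ]]
((313.77947998046875, 127.90393829345703), (44.473087310791016, 54.9801025390625), 7.594643592834473)
[[   0    0   40   37 1480]] [[314.5 123. ]]
```

View pics/w7c.png

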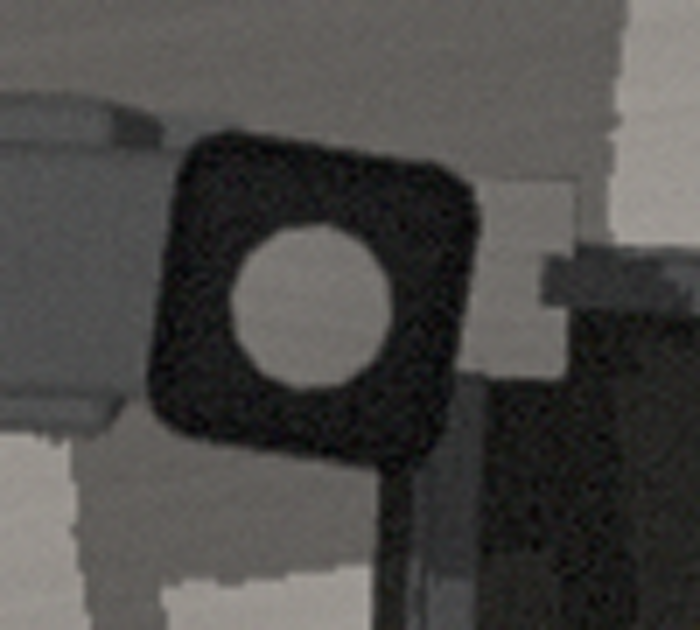

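```bash
python3 -c "
from h import *
p=onz('wrist',(314.3,123.6),.186);print(p); print(togo([p[0],p[1],.25]))"
```

```text
[0.56852565 0.01873348 0.186     ]
[ 2.85 -0.16 -6.57]
```

Emit:
{"fn": "play_rows", "kwargs": {
  "increments": [
    [[0,0,0,0,4],[0,0,0,0,4],[0,0,0,0,0]]
  ]
}}

```text
time_s: 10.7
ee_pos: [0.6335, 0.0115, 0.2796]
eef_rot: [3.089, 1.571, 2.797]
force: [-0.2, 0.4, 0.4]
grip_width: 0.0941
```

```bash
python3 -c "
from h import *
e,M,o=tool();print(e,np.degrees(np.arctan2(M[1,1],M[0,1])))
im=ctrl.camera('wrist');cv2.imwrite('pics/w8.png',im[:,:,::-1]);crop('pics/w8.png','pics/w8c.png',270,80,370,170,7)"
```

```text
[0.63350811 0.01154157 0.27961552] 73.29760770323769
```

View pics/w8c.png

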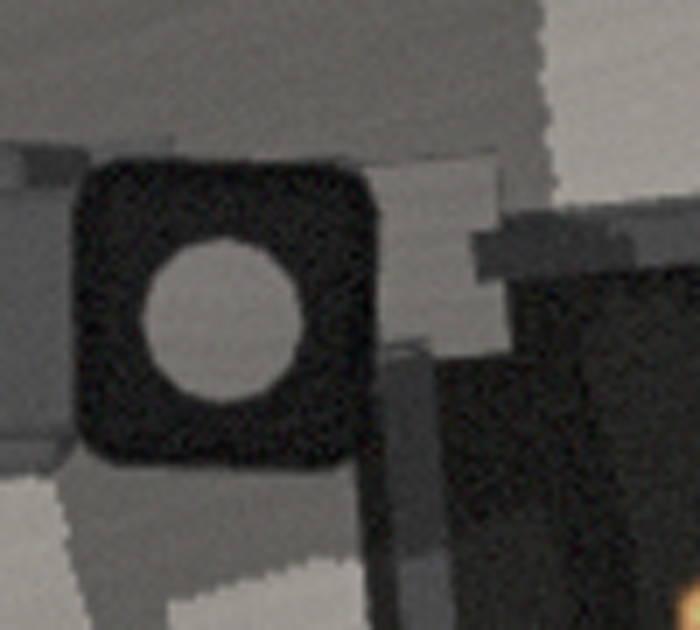

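```bash
python3 -c "
from h import *
e,M,o=tool()
p=onz('wrist',(301.6,125.2),.186);print(p,K); print(togo([p[0],p[1],.215]),togo([*K,.215]))"
```

```text
[0.56851958 0.01747174 0.186     ] [0.5708 0.0201]
[ 6.47 -1.26 -6.4 ] [ 6.47 -0.95 -6.26]
```

Emit:
{"fn": "play_rows", "kwargs": {
  "increments": [
    [[0,0,-0.35,-2.1,0],[0,0,-0.4,-2.1,0],[0,0,-0.4,-2.15,0],[0,2,0,0,0],[0,2,0,0,0],[0,2,0,0,0],[0,0,0,0,0],[0,0,0,0,0]]
  ]
}}

```text
time_s: 11.42
ee_pos: [0.5694, 0.0179, 0.2197]
eef_rot: [-2.937, 1.57, 3.059]
force: [-1.5, -0.1, 0.9]
grip_width: 0.0944
```

```bash
python3 -c "
from h import *
e,M,o=tool();print(e,np.degrees(np.arctan2(M[1,1],M[0,1])),togo([.5697,.0188,.138]),o['qpos'])
im=ctrl.camera('wrist');cv2.imwrite('pics/w9.png',im[:,:,::-1]);print(proj('wrist',[.5697,.0188,.186],o))"
```

```text
[0.56940796 0.01793378 0.21971436] 73.5789500978776 [8.17 0.09 0.01] [-3.28369053e-02  3.19317812e-01  1.40742559e+00  6.30773969e-05
  1.41610399e+00 -1.31704145e+00]
[317.59248272 218.97038002]
```

View pics/w9.png

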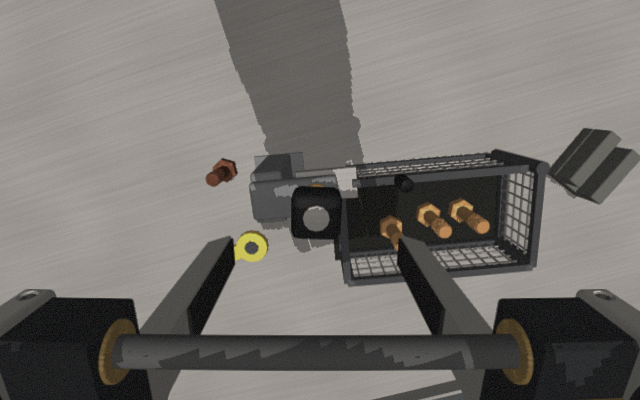

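Emit:
{"fn": "play_rows", "kwargs": {
  "increments": [
    [[0,2,0,0,0],[0,2,0,0,0],[0,2,0,0,0],[0,1.1,0,0,0],[0,0.9,0,0,0],[0,0,0,0,0],[0,0,0,0,0]]
  ]
}}

```text
time_s: 12.05
ee_pos: [0.5703, 0.0175, 0.1406]
eef_rot: [0.271, 1.57, -0.017]
force: [0.3, 0.2, 1.5]
grip_width: 0.0935
```

```bash
python3 -c "
from h import *
e,M,o=tool();print(e,o['force'],o['moment'],togo([.5697,.0188,.138]))
im=ctrl.camera('scene');cv2.imwrite('pics/s10.png',im[:,:,::-1]);crop('pics/s10.png','pics/s10c.png',290,130,390,230,6)"
```

```text
[0.57026066 0.017495   0.14064716] [0.3095529  0.20905346 1.5441202 ] [ 0.07878759 -0.12052771  0.02048303] [ 0.26  0.11 -0.09]
```

View pics/s10c.png

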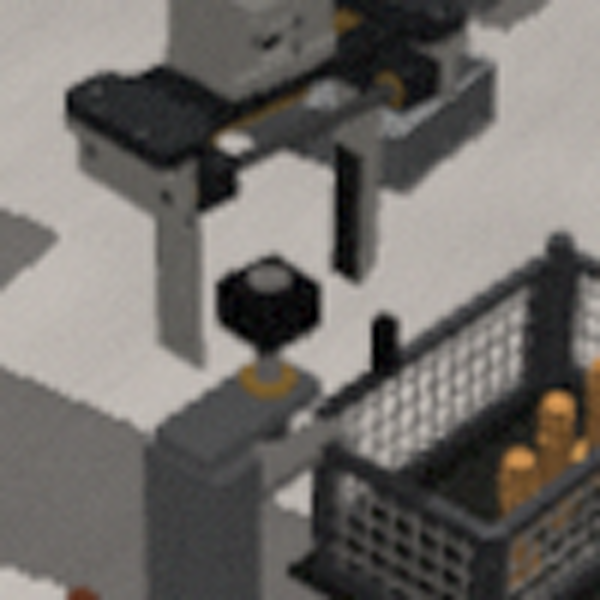

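The fingertips are level with the underside of the knob, one on each side of it, which agrees with the 22 mm correction. Closing now.

Emit:
{"fn": "play_rows", "kwargs": {
  "increments": [
    [[255,0.1,0,0,0],[255,0,0,0,0],[255,0,0,0,0],[255,0,0,0,0],[255,0,0,0,0],[255,0,0,0,0],[255,0,0,0,0],[255,0,0,0,0]]
  ],
  "newtons": 55
}}

```text
time_s: 12.77
ee_pos: [0.5698, 0.0175, 0.1387]
eef_rot: [2.977, 1.571, 2.689]
force: [-1.1, -0.2, -0.6]
grip_width: 0.0438
```

```bash
cat > st.py <<'E'
from h import *
e,M,o=tool();print(round(o['time_s'],2),'ee',e.round(4),'yaw',np.degrees(np.arctan2(M[1,1],M[0,1])).round(2),'F',o['force'].round(1),'Mo',o['moment'].round(3),'q6',np.degrees(o['qpos'][5]).round(2),'t6',o['tau'][5].round(3),'w',round(o['grip_width'],4))
E
python3 st.py
```

```text
12.77 ee [0.5698 0.0175 0.1387] yaw 73.48 F [-1.1 -0.2 -0.6] Mo [ 0.011 -0.191 -0.012] q6 -75.4 t6 0.0 w 0.0438
```

Emit:
{"fn": "play_rows", "kwargs": {
  "increments": [
    [[255,0,0,0,0],[255,0,0,0,0],[255,0,0,0,0],[255,0,0,0,0]]
  ]
}}

```text
time_s: 13.1
ee_pos: [0.5699, 0.0179, 0.1388]
eef_rot: [1.368, 1.57, 1.08]
force: [1.2, 4.7, 1.6]
grip_width: 0.0377
```

```bash
python3 st.py
```

```text
13.1 ee [0.5699 0.0179 0.1388] yaw 73.48 F [1.2 4.7 1.6] Mo [ 0.929 -0.387 -0.045] q6 -75.4 t6 -0.039 w 0.0377
```

Emit:
{"fn": "play_rows", "kwargs": {
  "increments": [
    [[255,0.04,0,0,5],[255,0.04,0,0,5]]
  ]
}}

```text
time_s: 13.27
ee_pos: [0.5699, 0.0178, 0.138]
eef_rot: [1.501, 1.57, 1.035]
force: [1.6, 4.7, 0.6]
grip_width: 0.0376
```

```bash
python3 st.py
```

```text
13.27 ee [0.5699 0.0178 0.138 ] yaw 63.28 F [1.6 4.7 0.6] Mo [ 0.946 -0.359  0.056] q6 -65.19 t6 -2.586 w 0.0376
```

Emit:
{"fn": "play_rows", "kwargs": {
  "increments": [
    [[255,0.04,0,0,5],[255,0.04,0,0,5]]
  ]
}}

```text
time_s: 13.43
ee_pos: [0.5699, 0.0178, 0.1372]
eef_rot: [1.688, 1.57, 1.046]
force: [0.8, 3.9, 1.1]
grip_width: 0.0377
```

```bash
python3 st.py
```

```text
13.43 ee [0.5699 0.0178 0.1372] yaw 53.24 F [0.8 3.9 1.1] Mo [ 0.815 -0.302  0.05 ] q6 -55.15 t6 -2.156 w 0.0377
```

Emit:
{"fn": "play_rows", "kwargs": {
  "increments": [
    [[255,0.04,0,0,5],[255,0.04,0,0,5]]
  ]
}}

```text
time_s: 13.6
ee_pos: [0.5699, 0.0178, 0.1363]
eef_rot: [2.097, 1.57, 1.281]
force: [0.9, 4.1, 0.6]
grip_width: 0.0377
```

```bash
python3 st.py
```

```text
13.6 ee [0.5699 0.0178 0.1363] yaw 43.24 F [0.9 4.1 0.6] Mo [ 0.799 -0.286  0.03 ] q6 -45.15 t6 -2.154 w 0.0377
```

Emit:
{"fn": "play_rows", "kwargs": {
  "increments": [
    [[255,0.04,0,0,5],[255,0.04,0,0,5]]
  ]
}}

```text
time_s: 13.77
ee_pos: [0.5699, 0.0178, 0.1355]
eef_rot: [2.416, 1.57, 1.425]
force: [0.9, 4.5, 0.4]
grip_width: 0.0375
```

```bash
python3 st.py
```

```text
13.77 ee [0.5699 0.0178 0.1355] yaw 33.24 F [0.9 4.5 0.4] Mo [ 0.813 -0.185  0.002] q6 -35.15 t6 -2.153 w 0.0375
```

Emit:
{"fn": "play_rows", "kwargs": {
  "increments": [
    [[255,0.04,0,0,5],[255,0.04,0,0,5]]
  ]
}}

```text
time_s: 13.93
ee_pos: [0.5698, 0.0177, 0.1347]
eef_rot: [-3.013, 1.57, 2.105]
force: [0.8, 3.1, -0.8]
grip_width: 0.0375
```

```bash
python3 st.py
```

```text
13.93 ee [0.5698 0.0177 0.1347] yaw 23.24 F [ 0.8  3.1 -0.8] Mo [ 0.772 -0.183  0.044] q6 -25.15 t6 -2.152 w 0.0375
```

Emit:
{"fn": "play_rows", "kwargs": {
  "increments": [
    [[255,0.05,0,0,5],[255,0.04,0,0,5]]
  ]
}}

```text
time_s: 14.1
ee_pos: [0.5698, 0.0177, 0.1339]
eef_rot: [-2.798, 1.57, 2.146]
force: [0.2, 4.4, 0.8]
grip_width: 0.0377
```

```bash
python3 st.py
```

```text
14.1 ee [0.5698 0.0177 0.1339] yaw 13.24 F [0.2 4.4 0.8] Mo [0.745 0.039 0.026] q6 -15.15 t6 -2.154 w 0.0377
```

Emit:
{"fn": "play_rows", "kwargs": {
  "increments": [
    [[255,0.04,0,0,5],[255,0.04,0,0,5]]
  ]
}}

```text
time_s: 14.27
ee_pos: [0.5697, 0.0177, 0.133]
eef_rot: [-2.325, 1.57, 2.444]
force: [0.7, 4.2, 0.7]
grip_width: 0.0378
```

```bash
python3 st.py
```

```text
14.27 ee [0.5697 0.0177 0.133 ] yaw 3.24 F [0.7 4.2 0.7] Mo [0.732 0.074 0.039] q6 -5.15 t6 -2.154 w 0.0378
```

Emit:
{"fn": "play_rows", "kwargs": {
  "increments": [
    [[255,0.04,0,0,5],[255,0.04,0,0,5]]
  ]
}}

```text
time_s: 14.43
ee_pos: [0.5697, 0.0177, 0.1322]
eef_rot: [-2.042, 1.57, 2.552]
force: [-0.3, 5.1, 1.3]
grip_width: 0.0375
```

```bash
python3 st.py
```

```text
14.43 ee [0.5697 0.0177 0.1322] yaw -6.76 F [-0.3  5.1  1.3] Mo [0.741 0.116 0.002] q6 4.85 t6 -2.154 w 0.0375
```

Emit:
{"fn": "play_rows", "kwargs": {
  "increments": [
    [[255,0.05,0,0,5],[255,0.04,0,0,5]]
  ]
}}

```text
time_s: 14.6
ee_pos: [0.5696, 0.0178, 0.1314]
eef_rot: [-1.843, 1.57, 2.577]
force: [-0.9, 3.7, 1.9]
grip_width: 0.0371
```

```bash
python3 st.py
```

```text
14.6 ee [0.5696 0.0178 0.1314] yaw -16.76 F [-0.9  3.7  1.9] Mo [0.746 0.236 0.055] q6 14.85 t6 -2.156 w 0.0371
```

Emit:
{"fn": "play_rows", "kwargs": {
  "increments": [
    [[255,0.04,0,0,5],[255,0.04,0,0,5]]
  ]
}}

```text
time_s: 14.77
ee_pos: [0.5696, 0.0178, 0.1305]
eef_rot: [-1.647, 1.57, 2.598]
force: [-0.2, 3.8, 1.2]
grip_width: 0.0376
```

```bash
python3 st.py
```

```text
14.77 ee [0.5696 0.0178 0.1305] yaw -26.76 F [-0.2  3.8  1.2] Mo [0.81  0.274 0.096] q6 24.85 t6 -2.156 w 0.0376
```

Emit:
{"fn": "play_rows", "kwargs": {
  "increments": [
    [[255,0.04,0,0,5]]
  ]
}}

```text
time_s: 14.85
ee_pos: [0.5695, 0.0178, 0.1301]
eef_rot: [-1.54, 1.57, 2.618]
force: [-1.6, 4.0, 1.2]
grip_width: 0.0378
```

```bash
python3 st.py
```

```text
14.85 ee [0.5695 0.0178 0.1301] yaw -31.76 F [-1.6  4.   1.2] Mo [0.851 0.328 0.018] q6 29.85 t6 -2.156 w 0.0378
```

Emit:
{"fn": "play_rows", "kwargs": {
  "increments": [
    [[255,0.04,0,0,5]]
  ]
}}

```text
time_s: 14.93
ee_pos: [0.5695, 0.0178, 0.1297]
eef_rot: [-1.453, 1.57, 2.618]
force: [-0.9, 4.2, 1.3]
grip_width: 0.0381
```

```bash
python3 st.py
```

```text
14.93 ee [0.5695 0.0178 0.1297] yaw -36.76 F [-0.9  4.2  1.3] Mo [0.933 0.33  0.051] q6 34.85 t6 -2.154 w 0.0381
```

Emit:
{"fn": "play_rows", "kwargs": {
  "increments": [
    [[255,0.04,0,0,5]]
  ]
}}

```text
time_s: 15.02
ee_pos: [0.5695, 0.0178, 0.1293]
eef_rot: [-1.378, 1.57, 2.605]
force: [-1.1, 4.3, 2.5]
grip_width: 0.0379
```

```bash
python3 st.py
```

```text
15.02 ee [0.5695 0.0178 0.1293] yaw -41.76 F [-1.1  4.3  2.5] Mo [0.939 0.393 0.017] q6 39.85 t6 -2.156 w 0.0379
```

Emit:
{"fn": "play_rows", "kwargs": {
  "increments": [
    [[255,0.04,0,0,5],[255,0.04,0,0,5]]
  ]
}}

```text
time_s: 15.18
ee_pos: [0.5695, 0.0179, 0.1284]
eef_rot: [-1.235, 1.57, 2.574]
force: [-1.2, 5.3, 0.8]
grip_width: 0.0376
```

```bash
python3 st.py
```

```text
15.18 ee [0.5695 0.0179 0.1284] yaw -51.76 F [-1.2  5.3  0.8] Mo [1.068 0.377 0.026] q6 49.85 t6 -2.154 w 0.0376
```

Emit:
{"fn": "play_rows", "kwargs": {
  "increments": [
    [[255,0.05,0,0,5],[255,0.04,0,0,5]]
  ]
}}

```text
time_s: 15.35
ee_pos: [0.5695, 0.0179, 0.1276]
eef_rot: [-1.109, 1.57, 2.525]
force: [-1.3, 5.2, 1.6]
grip_width: 0.0374
```

```bash
python3 st.py
```

```text
15.35 ee [0.5695 0.0179 0.1276] yaw -61.76 F [-1.3  5.2  1.6] Mo [1.131 0.452 0.009] q6 59.85 t6 -2.155 w 0.0374
```

Emit:
{"fn": "play_rows", "kwargs": {
  "increments": [
    [[255,0.04,0,0,5],[255,0.04,0,0,5]]
  ]
}}

```text
time_s: 15.52
ee_pos: [0.5695, 0.0179, 0.1268]
eef_rot: [-0.961, 1.57, 2.499]
force: [-2.4, 5.5, 2.5]
grip_width: 0.0376
```

```bash
python3 st.py
```

```text
15.52 ee [0.5695 0.0179 0.1268] yaw -71.76 F [-2.4  5.5  2.5] Mo [1.153 0.445 0.012] q6 69.85 t6 -2.155 w 0.0376
```

Emit:
{"fn": "play_rows", "kwargs": {
  "increments": [
    [[255,0.05,0,0,5],[255,0.04,0,0,5]]
  ]
}}

```text
time_s: 15.68
ee_pos: [0.5695, 0.018, 0.1259]
eef_rot: [-0.856, 1.57, 2.43]
force: [-2.8, 5.3, 1.4]
grip_width: 0.0375
```

```bash
python3 st.py
```

```text
15.68 ee [0.5695 0.018  0.1259] yaw -81.76 F [-2.8  5.3  1.4] Mo [1.225 0.396 0.007] q6 79.85 t6 -2.157 w 0.0375
```

Emit:
{"fn": "play_rows", "kwargs": {
  "increments": [
    [[255,0.04,0,0,5],[255,0.04,0,0,5]]
  ]
}}

```text
time_s: 15.85
ee_pos: [0.5695, 0.018, 0.1251]
eef_rot: [-0.782, 1.57, 2.329]
force: [-2.0, 6.3, 1.9]
grip_width: 0.0377
```

```bash
python3 st.py
```

```text
15.85 ee [0.5695 0.018  0.1251] yaw -91.76 F [-2.   6.3  1.9] Mo [1.289 0.367 0.031] q6 89.85 t6 -2.156 w 0.0377
```

Emit:
{"fn": "play_rows", "kwargs": {
  "increments": [
    [[255,0.05,0,0,5],[255,0.04,0,0,5]]
  ]
}}

```text
time_s: 16.02
ee_pos: [0.5695, 0.0181, 0.1242]
eef_rot: [-0.654, 1.57, 2.282]
force: [-2.6, 6.0, 2.0]
grip_width: 0.0378
```

```bash
python3 st.py
```

```text
16.02 ee [0.5695 0.0181 0.1242] yaw -101.76 F [-2.6  6.   2. ] Mo [ 1.387  0.363 -0.025] q6 99.85 t6 -2.158 w 0.0378
```

No bite after 175° of turn, and joint 6 is nearing its range. I'll open, go back 90° and regrip the square knob.

Emit:
{"fn": "play_rows", "kwargs": {
  "increments": [
    [[0,0,0,0,0],[0,0,0,0,0],[0,0,0,0,0],[0,0,0,0,0],[0,0,0,0,0],[0,0,0,0,0],[0,0,0,0,0]]
  ]
}}

```text
time_s: 16.6
ee_pos: [0.5698, 0.0174, 0.1242]
eef_rot: [1.775, 1.571, -1.567]
force: [0.5, -0.5, -0.5]
grip_width: 0.0808
```

Emit:
{"fn": "play_rows", "kwargs": {
  "increments": [
    [[0,0,0,0,-7],[0,0,0,0,-7],[0,0,0,0,-7],[0,0,0,0,-7],[0,0,0,0,-7],[0,0,0,0,-7],[0,0,0,0,-7],[0,0,0,0,-7],[0,0,0,0,-7],[0,0,0,0,-7],[0,0,0,0,-7],[0,0,0,0,-7]]
  ]
}}

```text
time_s: 17.6
ee_pos: [0.5698, 0.0175, 0.1242]
eef_rot: [-0.949, 1.571, -2.82]
force: [0.4, 0.1, 0.8]
grip_width: 0.0942
```

Emit:
{"fn": "play_rows", "kwargs": {
  "increments": [
    [[0,0,0,-0.1,-6],[0,0,0,0,0],[0,0,0,0,0]]
  ]
}}

```text
time_s: 17.85
ee_pos: [0.5701, 0.0184, 0.1243]
eef_rot: [0.643, 1.571, -1.132]
force: [-0.9, 0.5, 0.7]
grip_width: 0.0942
```

```bash
python3 st.py; python3 -c "
from h import *
im=ctrl.camera('scene');cv2.imwrite('pics/s11.png',im[:,:,::-1]);crop('pics/s11.png','pics/s11c.png',290,130,390,230,6)
im=ctrl.camera('wrist');cv2.imwrite('pics/w11.png',im[:,:,::-1])"
```

```text
17.85 ee [0.5701 0.0184 0.1243] yaw -11.71 F [-0.9  0.5  0.7] Mo [-0.033 -0.034  0.   ] q6 9.88 t6 -0.843 w 0.0942
```

View pics/s11c.png

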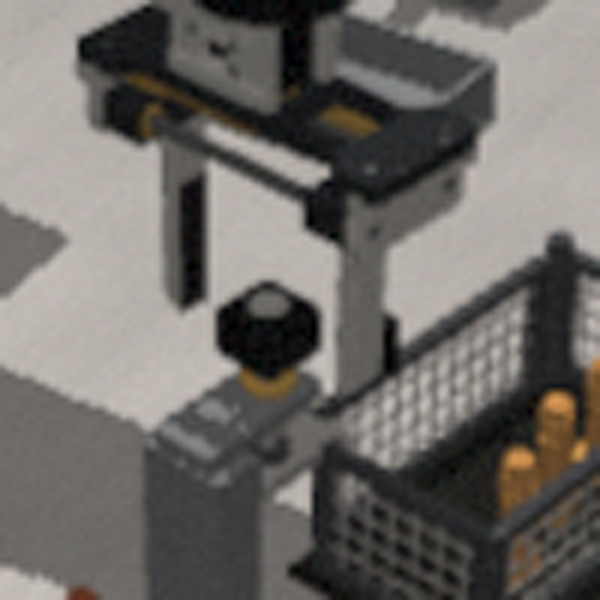

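View pics/w11.png

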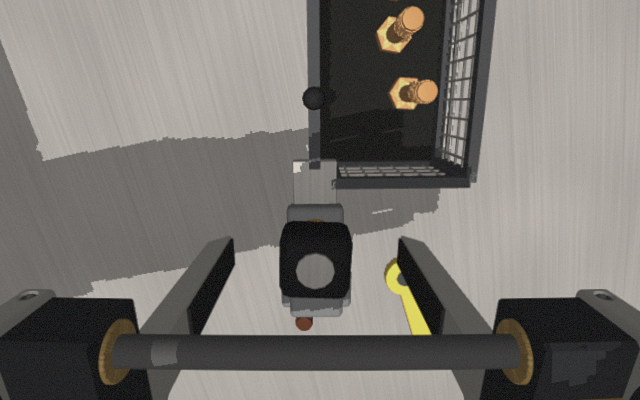

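The knob is lower, square to the jaws and centred; the gate is shut with the tongue under the arm. Regripping.

Emit:
{"fn": "play_rows", "kwargs": {
  "increments": [
    [[255,0,0,0,0],[255,0,0,0,0],[255,0,0,0,0],[255,0,0,0,0],[255,0,0,0,0],[255,0,0,0,0],[255,0,0,0,0],[255,0,0,0,0],[255,0,0,0,0],[255,0,0,0,0],[255,0,0,0,0],[255,0,0,0,0]]
  ]
}}

```text
time_s: 18.95
ee_pos: [0.5699, 0.0185, 0.1243]
eef_rot: [-1.531, 1.57, 2.98]
force: [-4.6, 1.3, 2.3]
grip_width: 0.0379
```

```bash
python3 st.py
```

```text
18.95 ee [0.5699 0.0185 0.1243] yaw -11.53 F [-4.6  1.3  2.3] Mo [ 0.025  0.651 -0.06 ] q6 9.7 t6 -0.045 w 0.0379
```

Emit:
{"fn": "play_rows", "kwargs": {
  "increments": [
    [[255,0.04,0,0,5]]
  ]
}}

```text
time_s: 19.03
ee_pos: [0.57, 0.0185, 0.1241]
eef_rot: [-1.107, 1.571, -2.965]
force: [-6.3, 0.7, 6.9]
grip_width: 0.0378
```

```bash
python3 st.py
```

```text
19.03 ee [0.57   0.0185 0.1241] yaw -16.44 F [-6.3  0.7  6.9] Mo [0.039 0.994 0.153] q6 14.62 t6 -4.017 w 0.0378
```

Emit:
{"fn": "play_rows", "kwargs": {
  "increments": [
    [[255,0.04,0,0,5]]
  ]
}}

```text
time_s: 19.12
ee_pos: [0.57, 0.0184, 0.1239]
eef_rot: [-0.823, 1.571, -2.772]
force: [-6.5, 1.0, 8.5]
grip_width: 0.0379
```

```bash
python3 st.py
```

```text
19.12 ee [0.57   0.0184 0.1239] yaw -21.72 F [-6.5  1.   8.5] Mo [-0.014  1.079  0.245] q6 19.9 t6 -2.362 w 0.0379
```

Emit:
{"fn": "play_rows", "kwargs": {
  "increments": [
    [[255,0.04,0,0,5]]
  ]
}}

```text
time_s: 19.2
ee_pos: [0.5701, 0.0184, 0.1235]
eef_rot: [0.752, 1.571, -1.286]
force: [-5.3, -0.6, 6.5]
grip_width: 0.0378
```

```bash
python3 st.py
```

```text
19.2 ee [0.5701 0.0184 0.1235] yaw -26.75 F [-5.3 -0.6  6.5] Mo [-0.034  0.949  0.274] q6 24.93 t6 -1.934 w 0.0378
```

Emit:
{"fn": "play_rows", "kwargs": {
  "increments": [
    [[255,0.04,0,0,5]]
  ]
}}

```text
time_s: 19.28
ee_pos: [0.5701, 0.0184, 0.1232]
eef_rot: [1.32, 1.571, -0.805]
force: [-5.6, -0.2, 6.8]
grip_width: 0.0377
```

```bash
python3 st.py
```

```text
19.28 ee [0.5701 0.0184 0.1232] yaw -31.75 F [-5.6 -0.2  6.8] Mo [-0.115  0.912  0.311] q6 29.93 t6 -1.884 w 0.0377
```

The bite has begun: torque jumped between yaw -11.5 and -16.4 and is still growing. That puts first bite at about -14, so the target is about -59. I'll approach it while watching the torque.

Emit:
{"fn": "play_rows", "kwargs": {
  "increments": [
    [[255,0.04,0,0,5],[255,0.04,0,0,5]]
  ]
}}

```text
time_s: 19.45
ee_pos: [0.5702, 0.0184, 0.1224]
eef_rot: [1.515, 1.57, -0.785]
force: [-5.4, -0.6, 6.6]
grip_width: 0.0378
```

```bash
python3 st.py
```

```text
19.45 ee [0.5702 0.0184 0.1224] yaw -41.74 F [-5.4 -0.6  6.6] Mo [-0.159  0.882  0.374] q6 39.92 t6 -1.845 w 0.0378
```

Emit:
{"fn": "play_rows", "kwargs": {
  "increments": [
    [[255,0.04,0,0,5],[255,0.04,0,0,5]]
  ]
}}

```text
time_s: 19.62
ee_pos: [0.5702, 0.0183, 0.1217]
eef_rot: [1.745, 1.57, -0.729]
force: [-4.4, -0.6, 7.2]
grip_width: 0.0379
```

```bash
python3 st.py
```

```text
19.62 ee [0.5702 0.0183 0.1217] yaw -51.74 F [-4.4 -0.6  7.2] Mo [-0.244  0.857  0.415] q6 49.92 t6 -1.806 w 0.0379
```

Emit:
{"fn": "play_rows", "kwargs": {
  "increments": [
    [[255,0.04,0,0,5],[255,0.03,0,0,4]]
  ]
}}

```text
time_s: 19.78
ee_pos: [0.5702, 0.0182, 0.121]
eef_rot: [1.862, 1.57, -0.77]
force: [-3.6, -0.2, 7.4]
grip_width: 0.0373
```

```bash
python3 st.py
```

```text
19.78 ee [0.5702 0.0182 0.121 ] yaw -60.76 F [-3.6 -0.2  7.4] Mo [-0.321  0.869  0.408] q6 58.94 t6 -0.943 w 0.0373
```

Emit:
{"fn": "play_rows", "kwargs": {
  "increments": [
    [[255,0,0,0,0],[255,0,0,0,0]]
  ]
}}

```text
time_s: 19.95
ee_pos: [0.5703, 0.0182, 0.121]
eef_rot: [1.978, 1.57, -0.649]
force: [-4.3, -1.2, 7.3]
grip_width: 0.0377
```

```bash
python3 st.py
```

```text
19.95 ee [0.5703 0.0182 0.121 ] yaw -60.54 F [-4.3 -1.2  7.3] Mo [-0.278  0.869  0.207] q6 58.71 t6 0.565 w 0.0377
```

Next I'll open and check whether the knob followed the full turn.

Emit:
{"fn": "play_rows", "kwargs": {
  "increments": [
    [[0,0,0,0,0],[0,0,0,0,0],[0,0,0,0,0],[0,0,0,0,0],[0,0,0,0,0],[0,0,0,0,0],[0,0,0,0,0],[0,0,0,0,0],[0,0,0,0,0]]
  ]
}}

```text
time_s: 20.7
ee_pos: [0.5701, 0.0185, 0.1203]
eef_rot: [-0.497, 1.571, -3.124]
force: [-0.3, -0.4, -0.7]
grip_width: 0.0926
```

```bash
python3 st.py; python3 -c "
from h import *
im=ctrl.camera('wrist');cv2.imwrite('pics/w12.png',im[:,:,::-1]);crop('pics/w12.png','pics/w12c.png',260,200,380,320,5)
crop('pics/w11.png','pics/w11c.png',260,200,380,320,5)"
```

```text
20.7 ee [0.5701 0.0185 0.1203] yaw -60.52 F [-0.3 -0.4 -0.7] Mo [-0.035 -0.022 -0.056] q6 58.7 t6 -0.0 w 0.0926
```

View pics/w12c.png

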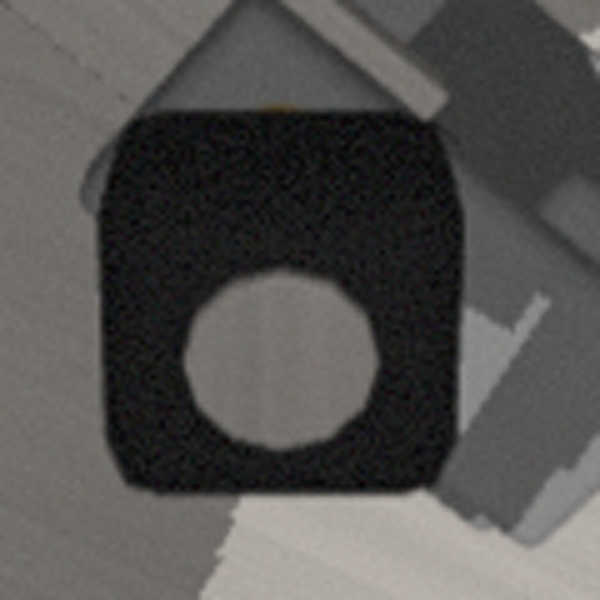

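View pics/w11c.png

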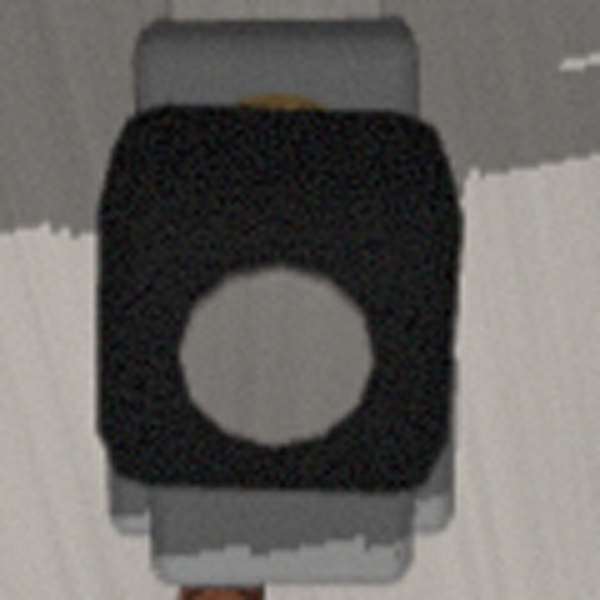

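The knob followed: its flats are square to the jaws at yaw -60.5. That is about 42 to 47° past the bite. Retracting straight up for a last look.

Emit:
{"fn": "play_rows", "kwargs": {
  "increments": [
    [[0,-2,0,0,0],[0,-3,0,0,0],[0,-4,0,0,0],[0,-4,0,0,0],[0,-4,0,0,0],[0,0,-3,3,0],[0,0,-3,3,0],[0,0,-3,3,0],[0,0,0,0,0],[0,0,0,0,0]]
  ]
}}

```text
time_s: 21.58
ee_pos: [0.4488, 0.0523, 0.2913]
eef_rot: [2.645, 1.569, 0.019]
force: [0.0, -0.4, 0.5]
grip_width: 0.0937
```

```bash
python3 st.py; python3 -c "
from h import *
im=ctrl.camera('top');cv2.imwrite('pics/t13.png',im[:,:,::-1]);crop('pics/t13.png','pics/t13c.png',220,120,380,240,5)
im=ctrl.camera('scene');cv2.imwrite('pics/s13.png',im[:,:,::-1]);crop('pics/s13.png','pics/s13c.png',290,130,430,250,5)"
```

```text
21.58 ee [0.4488 0.0523 0.2913] yaw -60.47 F [ 0.  -0.4  0.5] Mo [ 0.004 -0.045  0.002] q6 62.47 t6 0.147 w 0.0937
```

View pics/t13c.png

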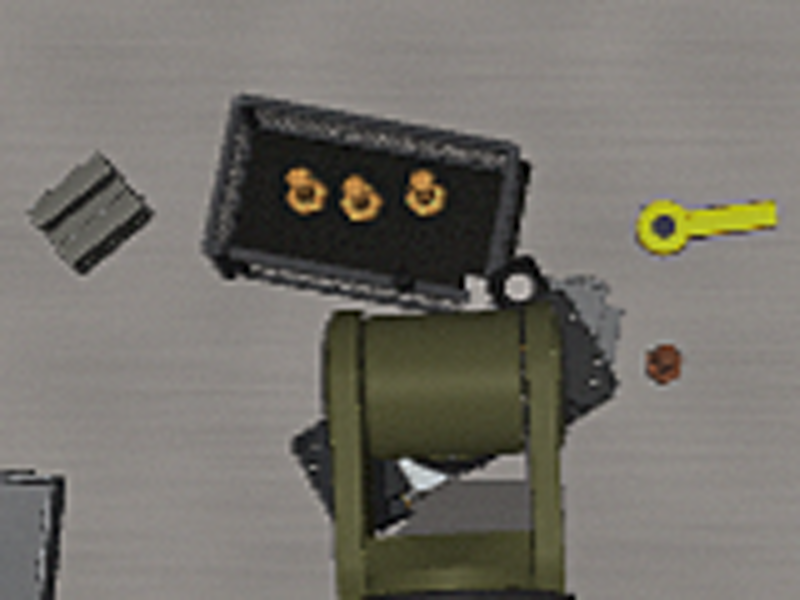

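View pics/s13c.png

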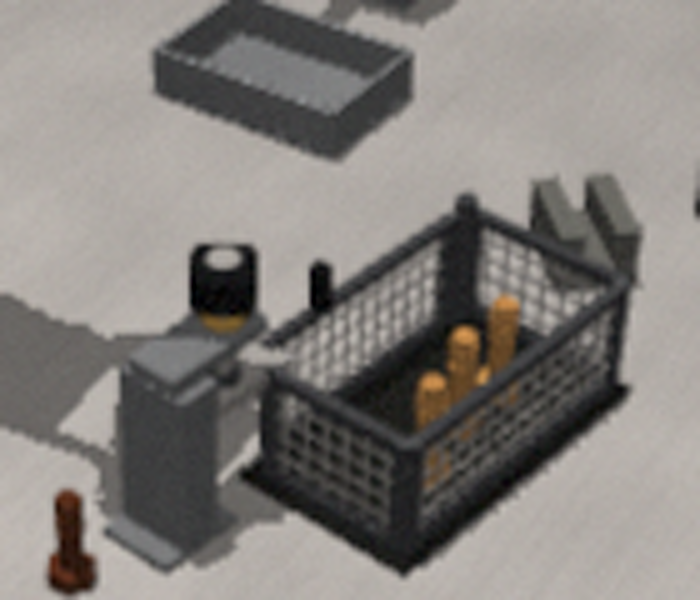

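Everything on the cart is where it was, the gate is shut, the knob is tight and the robot is clear. Handing in.

```bash
python3 -c "
from station import ctrl
print(ctrl.hand_in())"
```

```text
the job is handed in; nothing more can be done
None
```

I pushed the gate against its hard stop, screwed the knob down until the pad bit on the tongue, and turned it about an eighth more. I then let go, backed the arm clear and handed in at about 21.7 s. The hand-in gave no verdict.

- **Turning:** the pad bit after about 177 to 182° of knob turn. I went on for about 42 to 47° more, regripping once just before the bite.
- **Last checks:** the final pictures show the gate shut with its tongue under the clamp, and the bolts, block and gauge where they started. The tray looks unmoved in the scene view; I didn't check the wrench again. The knob's flats were square to the jaws after the last turn, so it had not slipped.
- **What disagreed:**
  - **Fingertips:** they are about 22 mm shorter than the reported TCP. My first push went over the gate without touching it, and I corrected every height after that.
  - **Torque:** the final reading was about 0.41 to 0.43 N m (perhaps 0.47 to 0.49 allowing for an offset from gripping), below the roughly 0.6 expected. I went by the turn angle since the jump instead, so the 40 to 58 N clamp force is inferred, not measured.

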